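Check the corner of an equipment case with a try square

TASK

Pick up the try square by its upright grip and hold it around the front left corner of the equipment case, pressing it gently, with a few newtons, so that one blade bears flush on the front panel and the other flush on the left side panel, both at once, for a good second and a half; the panels stand out unevenly on their clips, so feel for them, and never press hard enough to mark the case (20 N). Then set the square back down on the rubber mat, standing flat on its blades, and let go; leave the other goods on the table alone.

Things in the scene. Friction and masses are not known exactly. Their poses are not given: they have to be found in the camera images.
- square_grip (a point): Centre of the try square, on its grip's axis. Loose steel L, 0.3 kg, with an upright pale wooden flat-sided grip 24 x 24 mm. Underside 42.5 mm below this point, blades 30 mm tall (tops 12.5 mm below), grip top 42.5 mm above. x and y parallel to the grip's sides, z up; blades run from the grip's foot along +x and -y, each 10 mm thick, ending 90 mm from the axis.
- square_vertex (a point): Where the planes of the square's two inner faces meet: at (+14, -14, -42.5) mm from square_grip, same axes. From here the +x blade's inner face (looks to -y) and the -y blade's inner face (looks to +x) are flat from 10 to 76 mm out; nearer they are cut back 4 mm as relief. Seated, it lies below where the real outer faces meet.
- corner (a point): Nominal top of the front left corner edge of the case, 90 mm above the table: where the outer faces of the front and side panels would meet if both were fully home; each face really stands 0 to 8 mm farther out (front to -x, side to +y), which this reading does not show. Axes: x from front to back, y from right to left seen from the front, z up. Square seated: its axes are parallel to these.
- case: Equipment case, dark sheet steel box 160 mm deep (x), 210 mm wide (y), 90 mm high with panels home, slots in its top, too heavy to move; upright faces from 8 to 90 mm above the table. Origin at the centre of its underside on the table, axes as for the corner.
- front_panel: Front of the case: rigid aluminium panel 12 mm thick, 210 mm along y, standing on stiff clips 0 to 8 mm out of its home place (not in this reading; it does not yield). Bare for the 90 mm beside the front left corner; meter window and knobs (14 mm proud) in its right half. Origin and axes of the case.
- side_panel: Left cheek of the case: rigid grey panel 12 mm thick, bare, from 12 to 160 mm behind the nominal corner along x, standing on stiff clips 0 to 8 mm out of its home place (not in this reading; it does not yield). Blades rub on both panels (friction up to about 0.7), so rubbing on one can hide part of the push on the other. Origin and axes of the case.
- mat: Flat black rubber mat 220 x 220 mm, 5 mm thick, fixed on the table, left or right of the robot's middle. The square starts on it. Origin at the centre of its underside, z up.
- parts_tray: Low grey open tray 170 x 150 x 30 mm, fixed, on the other side from the mat; not used. Origin at the centre of its underside.
- mobile_mic: Bystander: loose black hand microphone without cord, 85 x 60 x 28 mm, lying flat. Origin at its underside.
- meter_box: Bystander: loose small grey meter, 80 x 120 x 60 mm. Origin at its underside.
- turnbuckle: Bystander: loose steel turnbuckle, 285 mm long along its x, 24 mm high. Origin at its underside.
Things that resemble listed ones, but are neither listed nor needed, are in the scene too. Leave any blue or turquoise look-alike of the part that bears square_grip alone.

How it is judged:
By the outcome, as a careful person would: the job done as asked, in the order asked, and still so for the second after the job is handed in, with the robot touching nothing.
It also fails if it takes over 59 s, if anything falls off the work surface, if the arm or the gripper's body presses on something with over 40 N, if the wrist force passes 120 N, or if a joint passes its speed limit or range.

ROBOT

A 6-joint arm with a two-finger parallel gripper is mounted at the origin on the work surface. World frame = base frame: x ahead of the robot, y to its left, z up, the work surface at z = 0. Lengths are in mm, angles in rad, forces in N, time in s.
With the tool pointing down it reaches from about 375 to 750 mm from the base axis. Payload 9 kg.
Tool frame: the origin (TCP) lies between the finger pads; the fingertips stand 8 mm ahead of it and the grasp point (between the pads) lies 11 mm behind it; z points along the fingers, x is the direction in which the jaws open and shut, and the axes are right-handed (so a half turn about z gives the same grasp; the last joint's range is limited). The gripper opens to 85 mm and grips with 20 to 120 N. Pads are 22 mm wide; open, the fingers measure 114 mm over their backs; the gripper's body (76 mm by 85 mm) begins 54 mm behind the grasp point. The pads swing forward as they close: fully open they stand 13 mm farther back than shut.
Start: joints at [-1.348, 0.104, 0.097, 1.564, 0, 1.353], TCP at [256.011, -542.673, 239.331] pointing down, gripper open.
Joint ranges: [-2.99, 2.99], [-0.84, 1.86], [-1.1, 1.16], [-1.84, 2.11], [-1.51, 1.56], [-3.14, 3.14]. Speed limits (rad/s): [2.22, 2.22, 2.57, 3.14, 3.14, 3.14].

INTERFACE

Orientations are given as [roll, pitch, yaw] about the fixed x, y, z axes, in that order (R = Rz(yaw) Ry(pitch) Rx(roll)).
In Python, from rig import monitor, viewer, close_job, find_in, pinpoint gives the robot as it stands. The module is installed in compiled form; this text tells all that it offers.
- The arm moves only by the tool carry_out, never from a script. Its argument "targets" is one flat list of numbers, 7 for each row, row after row: the finger opening in mm, from 0 to 85.4, then the shift along the world's x, y, z in mm, then the turn, a rotation vector about the world's x, y, z in rad. A call has 1 to 20 rows; each row shifts and turns the commanded pose from where the row before left it; what a row does not reach is not made up. A row lasts 1/12 s, in which the tool goes at most 41.7 mm and 7.16 degrees, less where a joint would pass 70% of its speed; a pose out of reach is approached as far as the arm can. A call is refused whole if a number of a shift passes 41.7 or a number of a turn 0.125, either way. A call with a gripper value outside its range is refused whole. The fingers move at their own pace and stop on an object; "newtons" is the grip in N (left out, the last holds). Time passes only in rows, so rows that do not move let the fingers close. It gives the time, the measured TCP pose, the force and the opening at its end, in the units of the state.
- monitor.read_state(): the state, without advancing time (a new reading comes with each control period).
- viewer.grab_frame(name): name is "side" or "top" or "wrist"; returns a dict with "image" (400x640x3 uint8, red, green, blue), "fx", "fy", "cx", "cy" (pixels), "pose" (4x4, takes a point from camera to world coordinates). Camera axes: x right, y down, z forward; pixel columns grow to the right and rows downward; lengths in mm; the calibration is good to about 2 mm. A picture is of the moment at which its call begins. There is no depth.
- close_job(): hands the job in, once; it reports no verdict.
Trained networks look in a picture, given as the dict that the camera call returned (one of the last four; its "shot" number tells which), for a name from the list of things; names that differ only in an ending like _2 or _b are one class to them, and where a whole thing is asked for, a point or a joint stands for the part that bears it (a point fixed in the world has none). Each returns a list of dicts, best first, with "p" (0 to 1); they miss things now and then, are a little off and sometimes report something else, mostly with a low value. They report only what shows in the picture. A call takes as long as a camera call. They do not tell look-alikes from the thing itself.
- find_in(picture, thing): "extent" ([left, top, width, height] as shares, 0 to 1, of the picture: columns of its width, rows of its height, round what is visible of it).
- pinpoint(picture, thing): "position" ([column, row] as shares, 0 to 1, of the picture: columns of its width, rows of its height: a listed point, or the origin of a listed thing).
The state is a dict: "time": time; "joint_positions": joint angles; "joint_velocities": joint speeds; "joint_efforts": joint torques, N m; "position": TCP position; "ee_rot": TCP orientation; "force": force on the tool from outside, world axes, zero at the start; "moment": the same for the moment, N m; "opening": finger opening in mm.
Only numpy, scipy, OpenCV 4.12 (cv2) and the standard library are available. Lean on these libraries where they do the work, as an engineer would, in place of code of your own. Each camera call takes 0.05 s, during which the arm holds its last target.

## Working session

There is one attempt and no reset: what is moved stays moved. The work goes in short steps, Python scripts to look and compute and a tool call to move; the robot and the scene stay as the last step left them, time stands still between calls to the robot, and variables do not carry over. Pictures are saved under pics/ and viewed, and the job is handed in when it is done.

Besides the shell and the picture viewer there is one more tool, called after "Call:" as a command line: name --argument value ..., lists and objects as JSON in quotes. carry_out: Moves the arm, as the interface text tells. Its arguments: {"type":"object","properties":{"targets":{"type":"array","items":{"type":"number"}},"newtons":{"type":"number"}},"required":["targets"]}

```bash
mkdir -p pics; cat > h.py <<'E'
import numpy as np, cv2, pickle
from rig import monitor, viewer, close_job, find_in, pinpoint
def save(im,name): cv2.imwrite('pics/'+name,im[:,:,::-1])
def ray(pic,px):
    P=np.array(pic['pose']);d=np.array([(px[0]-pic['cx'])/pic['fx'],(px[1]-pic['cy'])/pic['fy'],1.])
    return P[:3,3],P[:3,:3]@d
def at_z(pic,px,z):
    o,d=ray(pic,px);return o+d*(z-o[2])/d[2]
def proj(pic,X):
    P=np.array(pic['pose']);c=P[:3,:3].T@(np.array(X)-P[:3,3]);return np.array([pic['fx']*c[0]/c[2]+pic['cx'],pic['fy']*c[1]/c[2]+pic['cy']])
E
python3 - <<'E'
from h import *
print(monitor.read_state())
for n in ['top','side']:
    p=viewer.grab_frame(n);save(p['image'],n+'0.png');pickle.dump(p,open(n+'0.pkl','wb'))
    print(n,np.round(p['pose'],3).tolist(),p['fx'])
    for t in ['square_grip','square_vertex','corner','case','mat','parts_tray','turnbuckle','meter_box','mobile_mic']:
        print(t,[(round(r['p'],2),(np.array(r['position'])*[640,400]).round(1).tolist()) for r in pinpoint(p,t)[:4]])
E
```

```text
{'time': 0.0, 'joint_positions': array([-1.34768431e+00,  1.04707417e-01,  9.64656360e-02,  1.56390530e+00,
        2.33016502e-05,  1.35313200e+00]), 'joint_velocities': array([ 0.0009673 ,  0.00111751, -0.00020667, -0.00022969,  0.00058435,
       -0.00121481]), 'joint_efforts': array([ 3.69869792e-05, -5.56931949e+01,  5.03647470e+01,  1.70700392e-02,
       -3.39717853e-04,  2.24812749e-05]), 'position': array([ 255.9457808 , -542.31176469,  238.51557032]), 'ee_rot': array([-3.14127821e+00,  1.31385006e-03, -1.13001979e+00]), 'force': array([ 0.09301075, -0.74242483, -0.62372146]), 'moment': array([-0.04983925,  0.04157196, -0.02824897]), 'opening': 85.53714464042807}
top [[-0.002, -0.997, 0.082, 427.094], [-1.0, 0.002, 0.003, 124.477], [-0.003, -0.082, -0.997, 1193.273], [0.0, 0.0, 0.0, 1.0]] 392.34788296808097
square_grip [(0.83, [244.4, 247.4]), (0.6, [277.0, 301.4]), (0.58, [175.5, 197.6]), (0.57, [178.1, 235.8])]
square_vertex [(0.84, [187.0, 243.3]), (0.76, [273.5, 306.1]), (0.74, [252.3, 240.8]), (0.59, [181.7, 194.3])]
corner [(0.69, [341.6, 194.9]), (0.57, [251.5, 240.0]
[... 246 characters left out ...]
e_mic [(0.87, [262.5, 138.2]), (0.67, [467.8, 222.4])]
side [[-0.997, -0.027, 0.07, 425.529], [-0.073, 0.582, -0.81, 1169.26], [-0.019, -0.813, -0.582, 812.4], [0.0, 0.0, 0.0, 1.0]] 382.49423814638504
square_grip [(0.93, [412.9, 228.2]), (0.93, [349.4, 305.7]), (0.66, [361.6, 248.6]), (0.63, [354.4, 259.5])]
square_vertex [(0.82, [412.5, 247.1]), (0.8, [355.1, 257.8]), (0.78, [297.8, 313.5]), (0.76, [362.0, 313.8])]
corner [(0.64, [315.9, 184.7])]
case [(0.7, [303.3, 188.6])]
mat [(0.77, [344.6, 248.1])]
parts_tray [(0.93, [342.0, 149.1]), (0.68, [253.2, 249.1])]
turnbuckle [(0.54, [250.8, 184.6])]
meter_box [(0.79, [292.7, 153.5])]
mobile_mic [(0.89, [253.6, 248.2]), (0.48, [252.2, 185.3])]
```

View pics/top0.png

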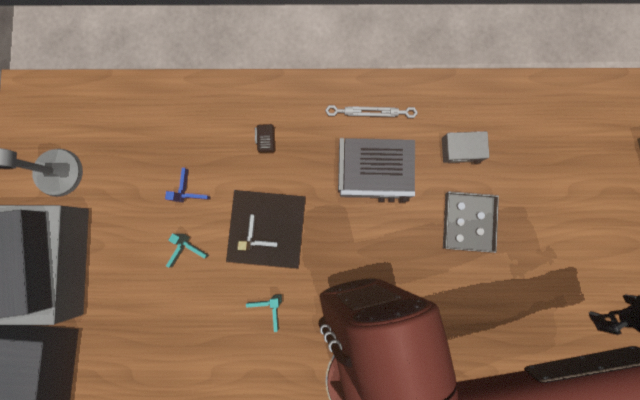

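View pics/side0.png

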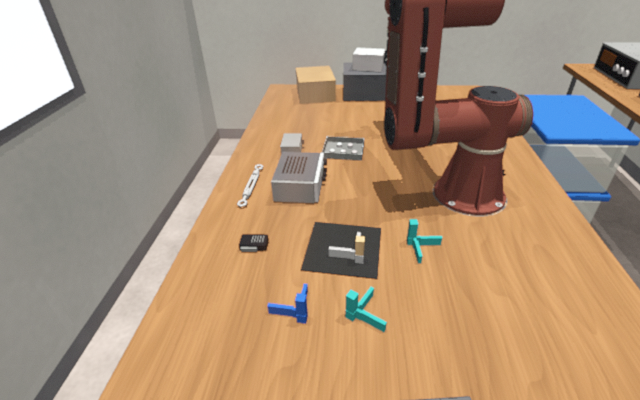

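The real square is the pale-gripped steel one on the mat: top (242,245), side (360,247). The things it could be confused with are blue at top (170,196) and turquoise at top (175,240) and (275,301). I'll check it in close crops.

```bash
python3 - <<'E'
from h import *
T=pickle.load(open('top0.pkl','rb'));S=pickle.load(open('side0.pkl','rb'))
a=cv2.resize(T['image'][180:280,220:320],None,fx=4,fy=4,interpolation=cv2.INTER_CUBIC)
b=cv2.resize(T['image'][125:225,330:430],None,fx=4,fy=4,interpolation=cv2.INTER_CUBIC)
save(np.hstack([a,b]),'c1.png')
a=cv2.resize(S['image'][215:285,300:400],None,fx=4,fy=4,interpolation=cv2.INTER_CUBIC)
b=cv2.resize(S['image'][145:215,260:360],None,fx=4,fy=4,interpolation=cv2.INTER_CUBIC)
save(np.hstack([a,b]),'c2.png')
E
```

```text
(no output)
```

View pics/c1.png

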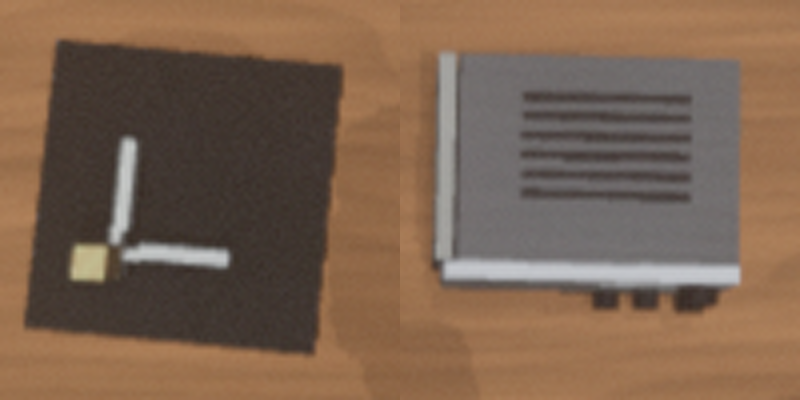

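View pics/c2.png

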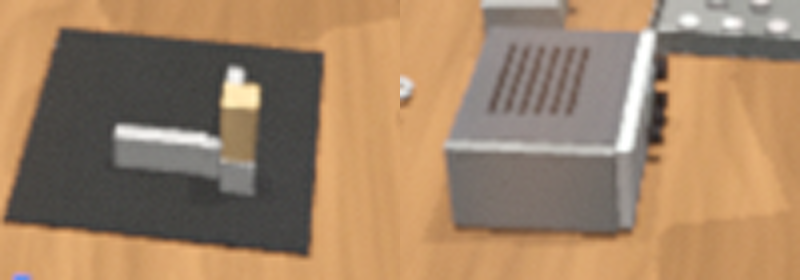

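```bash
python3 - <<'E'
from h import *
T=pickle.load(open('top0.pkl','rb'));S=pickle.load(open('side0.pkl','rb'))
A=lambda x,y:(220+x/4-.375,180+y/4-.375)
B=lambda x,y:(330+(x-400)/4-.375,125+y/4-.375)
C=lambda x,y:(300+x/4-.375,215+y/4-.375)
D=lambda x,y:(260+(x-400)/4-.375,145+y/4-.375)
for n,px,z in [('grip',A(89,263),90),('xend',A(129,140),35),('xnear',A(118,240),35),('yend',A(229,260),35),('ynear',A(125,255),35),
 ('mat1',A(58,40),5),('mat2',A(343,66),5),('mat3',A(314,354),5),('mat4',A(25,327),5),
 ('fl',B(442,282),90),('fr',B(740,284),90),('sideback',B(439,52),90),('sidefront',B(435,258),90),('backright',B(740,60),90)]:
    print(n,at_z(T,px,z).round(1))
for n,px,z in [('grip',C(241,90),90),('xend?',C(116,126),35),
 ('fl',D(617,148),90),('sb',D(445,147),90),('fcorner',D(637,146),90)]:
    print('S',n,at_z(S,px,z).round(1))
for n,z in [('corner',90)]:
  print(at_z(T,(341.6,194.9),90),at_z(S,(315.9,184.7),90))
print(at_z(T,(370.2,173.4),0),at_z(S,(303.3,188.6),0))
E
```

```text
grip [396.7 361.5  90. ]
xend [485.5 345.1  35. ]
xnear [412.  352.2  35. ]
yend [397.2 270.5  35. ]
ynear [401.  346.9  35. ]
mat1 [563.4 406.    5. ]
mat2 [543.  188.7   5. ]
mat3 [326.2 210.    5. ]
mat4 [346.7 427.1   5. ]
fl [537.3  85.9  90. ]
fr [ 535.4 -124.4   90. ]
sideback [702.6  87.2  90. ]
sidefront [554.4  90.8  90. ]
backright [ 696.2 -127.7   90. ]
S grip [396.5 356.7  90. ]
S xend? [486.3 339.4  35. ]
S fl [552.6  80.2  90. ]
S sb [701.   85.2  90. ]
S fcorner [535.7  76.3  90. ]
[537.97873565  81.73489752  90.        ] [543.97229636  98.67946806  90.        ]
[613.12406159  -9.86992225   0.        ] [603.74773029  -6.37352417   0.        ]
```

Call:
carry_out --targets '[85,13,36,0,0,0,0.066,85,13,36,0,0,0,0.066,85,13,36,0,0,0,0.066,85,13,36,0,0,0,0.066,85,13,36,0,0,0,0.066,85,13,36,0,0,0,0.066,85,13,36,0,0,0,0.066,85,13,36,0,0,0,0.066,85,13,36,0,0,0,0.066,85,13,36,0,0,0,0.066,85,13,36,0,0,0,0.066,85,13,36,0,0,0,0.066,85,13,36,0,0,0,0.066,85,13,36,0,0,0,0.066,85,13,36,0,0,0,0.066,85,13,36,0,0,0,0.066,85,0,0,0,0,0,0,85,0,0,0,0,0,0]'

```text
time: 2.5
position: [464.1, 35.2, 239.3]
ee_rot: [3.142, 0.0, -0.07]
force: [-0.9, -0.2, -0.2]
opening: 85.1
```

```bash
python3 - <<'E'
from h import *
s=monitor.read_state();print(s['time'],s['position'],s['ee_rot'],s['joint_positions'],s['force'])
p=viewer.grab_frame('wrist');save(p['image'],'w1.png');pickle.dump(p,open('w1.pkl','wb'))
print(np.round(p['pose'],3).tolist(),p['fx'])
for t in ['corner','square_grip']:
        print(t,[(round(r['p'],2),(np.array(r['position'])*[640,400]).round(1).tolist()) for r in pinpoint(p,t)[:4]])
E
```

```text
2.5 [464.0695156   35.16544779 239.26634487] [ 3.14157351e+00  2.08554963e-04 -6.99040828e-02] [-2.06537885e-01 -3.08856332e-01 -2.90099054e-01  1.58975761e+00
 -4.73709866e-05  1.43416253e+00] [-0.85728076 -0.16223013 -0.21349449]
[[0.997, -0.069, -0.019, 468.145], [-0.071, -0.964, -0.258, 99.163], [-0.001, 0.258, -0.966, 374.409], [0.0, 0.0, 0.0, 1.0]] 341.07989218453037
corner [(0.89, [412.1, 112.3])]
square_grip []
```

View pics/w1.png

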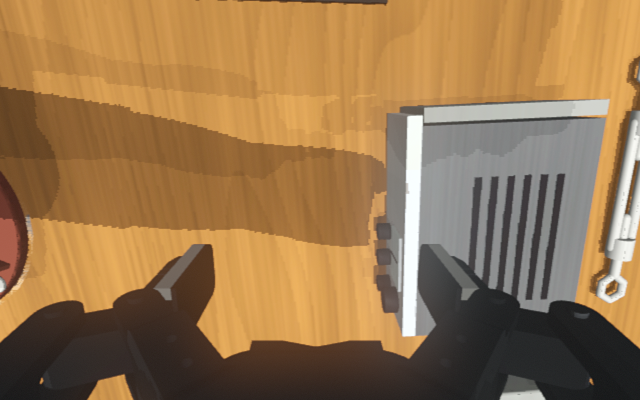

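```bash
python3 - <<'E'
from h import *
p=pickle.load(open('w1.pkl','rb'))
save(cv2.resize(p['image'][90:240,375:455],None,fx=4,fy=4,interpolation=cv2.INTER_CUBIC),'c3.png')
save(cv2.resize(p['image'][85:145,380:620],None,fx=3.3,fy=3.3,interpolation=cv2.INTER_CUBIC),'c4.png')
E
```

```text
(no output)
```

View pics/c3.png

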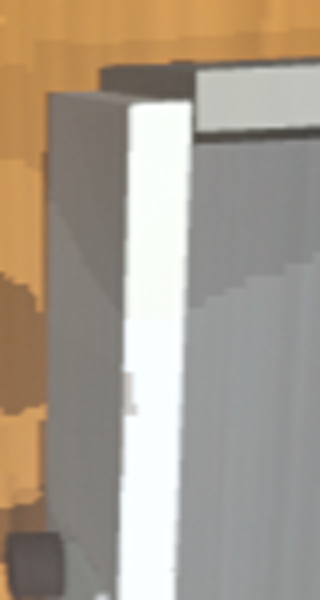

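View pics/c4.png

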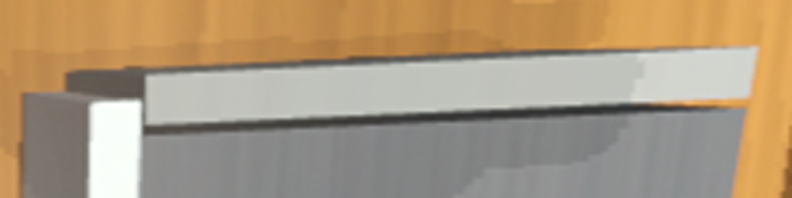

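```bash
python3 - <<'E'
from h import *
p=pickle.load(open('w1.pkl','rb'))
c3=lambda x,y:(375+x/4-.4,90+y/4-.4); c4=lambda x,y:(380+x/3.3-.35,85+y/3.3-.35)
Q={n:at_z(p,c,90) for n,c in dict(f1=c3(129,102),f2=c3(118,595),fend=(402.5,335),s1=c4(145,73),s2=c4(757,46)).items()}
for n in Q:print(n,Q[n].round(1))
d=Q['f1']-Q['f2'];print(np.degrees(np.arctan2(-d[0],d[1])))
d=Q['f1']-Q['fend'];print(np.degrees(np.arctan2(-d[0],d[1])))
d=Q['s2']-Q['s1'];print(np.degrees(np.arctan2(d[1],d[0])))
T=pickle.load(open('top0.pkl','rb'))
print(at_z(p,(412.1,112.3),90))
E
```

```text
f1 [541.   83.8  90. ]
f2 [538.2 -23.7  90. ]
fend [ 536.2 -124.5   90. ]
s1 [554.5  89.5  90. ]
s2 [702.9  85.3  90. ]
-1.4451428041845416
-1.2968243795585745
-1.6190590919583672
[545.20966295  85.76229018  90.        ]
```

The case yaw is about -1.4°, the front face is near x≈539 and the side face near y≈90. Now on to the square.

Call:
carry_out --targets '[85,-7,36,0,0,0,0,85,-7,36,0,0,0,0,85,-7,36,0,0,0,0,85,-7,36,0,0,0,0,85,-7,36,0,0,0,0,85,-8,36,0,0,0,0,85,-8,36,0,0,0,0,85,-8,36,0,0,0,0,85,-8,36,0,0,0,0,85,0,0,0,0,0,0,85,0,0,0,0,0,0]'

```text
time: 3.57
position: [397.1, 357.4, 239.1]
ee_rot: [3.141, 0.0, -0.074]
force: [0.4, -0.5, 0.2]
opening: 85.0
```

```bash
python3 - <<'E'
from h import *
s=monitor.read_state();print(s['time'],s['position'],s['ee_rot'],s['joint_positions'],s['force'])
p=viewer.grab_frame('wrist');save(p['image'],'w2.png');pickle.dump(p,open('w2.pkl','wb'))
for t in ['square_grip','square_vertex']:
        print(t,[(round(r['p'],2),(np.array(r['position'])*[640,400]).round(1).tolist(),at_z(p,np.array(r['position'])*[640,400],47.5 if 'grip' in t else 5).round(1)) for r in pinpoint(p,t)[:4]])
E
```

```text
3.5667 [397.06332989 357.37485576 239.13643541] [ 3.14113387e+00  1.95930534e-04 -7.35688703e-02] [ 4.87953635e-01 -9.62169086e-02 -1.03852058e-01  1.56357132e+00
 -2.84010884e-04  2.13231885e+00] [ 0.35454548 -0.52036846  0.2342684 ]
square_grip [(0.94, [314.3, 164.2], array([395.2, 363.6,  47.5])), (0.7, [168.9, 260.0], array([235.7, 273.7,  47.5]))]
square_vertex [(0.82, [331.1, 174.4], array([412. , 343.3,   5. ])), (0.58, [173.1, 234.9], array([224.9, 285.5,   5. ]))]
```

View pics/w2.png

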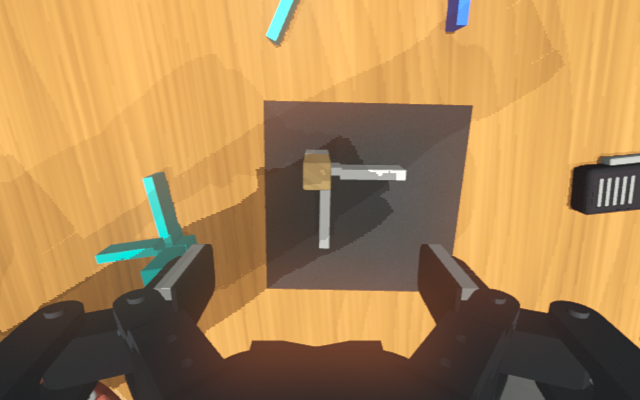

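```bash
python3 - <<'E'
from h import *
p=pickle.load(open('w2.pkl','rb'))
save(cv2.resize(p['image'][140:260,290:420],None,fx=5,fy=5,interpolation=cv2.INTER_CUBIC),'c5.png')
E
```

```text
(no output)
```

View pics/c5.png

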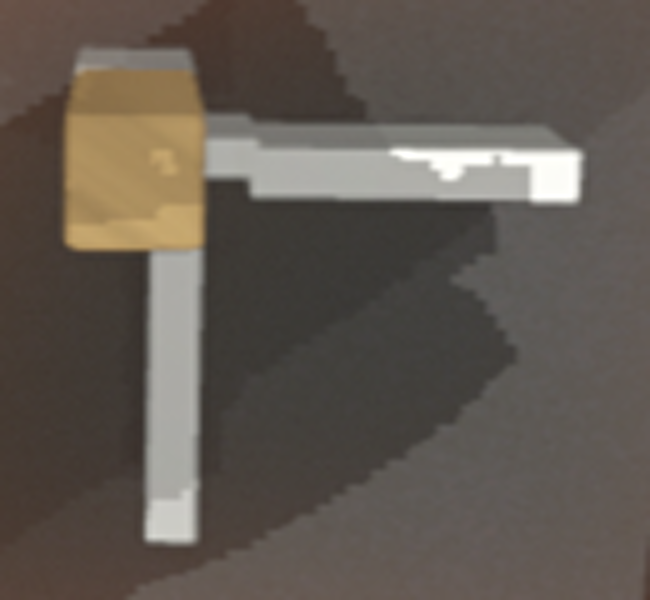

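```bash
python3 - <<'E'
from h import *
p=pickle.load(open('w2.pkl','rb'))
c=lambda x,y:(290+x/5-.4,140+y/5-.4)
a=at_z(p,c(250,196),35);b=at_z(p,c(578,203),35);d=b-a;print(a,b,np.degrees(np.arctan2(d[1],d[0])))
a=at_z(p,c(202,255),35);b=at_z(p,c(197,543),35);d=a-b;print(a,b,np.degrees(np.arctan2(-d[0],d[1])))
g=[at_z(p,c(*q),90) for q in [(66,114),(203,114),(203,248),(66,248)]];print(np.round(g,1),np.mean(g,0))
E
```

```text
[419.49859441 344.42094289  35.        ] [486.06142952 337.97632273  35.        ] -5.530145817584852
[408.9585175  332.76790838  35.        ] [403.77936348 268.96457674  35.        ] -4.64073675795045
[[386.5 373.3  90. ]
 [409.5 371.6  90. ]
 [408.  348.4  90. ]
 [384.5 350.1  90. ]] [397.09953172 360.85920186  90.        ]
```

Call:
carry_out --targets '[85,0,2,-30,0,0,-0.014,85,0,1.5,-30,0,0,0,85,0,0,-30,0,0,0,85,0,0,-30,0,0,0,85,0,0,-30,0,0,0,85,0,0,-20,0,0,0,85,0,0,-14,0,0,0,85,0,0,0,0,0,0,85,0,0,0,0,0,0]' --newtons 60

```text
time: 4.47
position: [397.3, 359.5, 55.2]
ee_rot: [3.141, 0.001, -0.09]
force: [0.7, -0.6, 0.5]
opening: 85.4
```

```bash
python3 - <<'E'
from h import *
s=monitor.read_state();print(s['time'],s['position'],s['ee_rot'],s['joint_positions'],s['force'],s['moment'])
p=viewer.grab_frame('wrist');save(p['image'],'w3.png');pickle.dump(p,open('w3.pkl','wb'))
E
```

```text
4.4667 [397.30872787 359.45145028  55.24600977] [ 3.14093705e+00  7.20670809e-04 -9.02437105e-02] [ 4.91186909e-01 -3.84846664e-02 -3.84519923e-01  1.22572339e+00
 -1.52069267e-04  2.15222678e+00] [ 0.73122236 -0.64267197  0.4915078 ] [ 0.01147764 -0.02926865 -0.03431253]
```

View pics/w3.png

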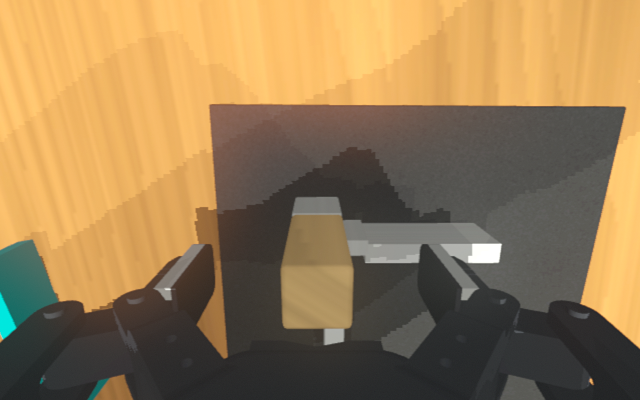

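The grip stands centred between the open fingers, with its top at about (317,297). Closing.

Call:
carry_out --targets '[10,0,1,0,0,0,0,10,0,0,0,0,0,0,10,0,0,0,0,0,0,10,0,0,0,0,0,0,10,0,0,0,0,0,0,10,0,0,0,0,0,0,10,0,0,0,0,0,0,10,0,0,0,0,0,0]' --newtons 70

```text
time: 5.18
position: [397.4, 362.1, 55.8]
ee_rot: [-3.141, -0.001, -0.088]
force: [0.4, 1.1, 5.0]
opening: 23.1
```

```bash
python3 - <<'E'
from h import *
s=monitor.read_state();print(s['time'],s['position'],s['ee_rot'],s['opening'],s['force'],s['moment'])
p=viewer.grab_frame('wrist');save(p['image'],'w4.png');pickle.dump(p,open('w4.pkl','wb'))
E
```

```text
5.1833 [397.44124166 362.05499072  55.82991538] [-3.14111569e+00 -1.03740162e-03 -8.79575400e-02] 23.06600481586837 [0.4144031  1.09598654 5.01338402] [ 0.04831374 -0.17076376 -0.0007794 ]
```

View pics/w4.png

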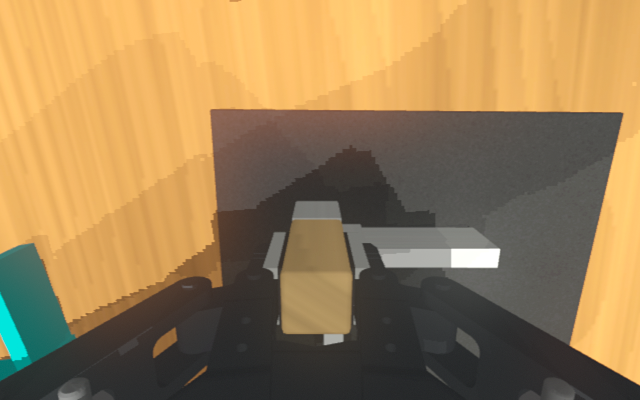

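Call:
carry_out --targets '[10,0,0,10,0,0,0,10,0,0,20,0,0,0,10,0,0,20,0,0,0.01,10,11,-26,0,0,0,0.01,10,11,-26,0,0,0,0.01,10,11,-26,0,0,0,0.01,10,11,-26,0,0,0,0.01,10,11,-26,0,0,0,0.013,10,12,-26,0,0,0,0,10,12,-26,0,0,0,0,10,12,-26,0,0,0,0,10,12,-24,0,0,0,0,10,0,0,0,0,0,0,10,0,0,0,0,0,0,10,0,0,0,0,0,0]'

```text
time: 6.48
position: [499.2, 130.1, 105.0]
ee_rot: [-3.141, 0.002, -0.025]
force: [-0.0, 0.4, -3.7]
opening: 23.5
```

```bash
python3 - <<'E'
from h import *
s=monitor.read_state();print(s['time'],s['position'],s['ee_rot'],s['opening'],s['force'],s['moment'])
p=viewer.grab_frame('wrist');save(p['image'],'w5.png');pickle.dump(p,open('w5.pkl','wb'))
p=viewer.grab_frame('side');
save(cv2.resize(p['image'][120:250,230:400],None,fx=4,fy=4),'s5.png');pickle.dump(p,open('s5.pkl','wb'))
E
```

```text
6.4833 [499.19653348 130.11791833 104.95597998] [-3.14118607e+00  1.65522519e-03 -2.53405243e-02] 23.533175444691597 [-0.04476454  0.43226187 -3.73578632] [0.08011449 0.10496182 0.0542069 ]
```

View pics/w5.png

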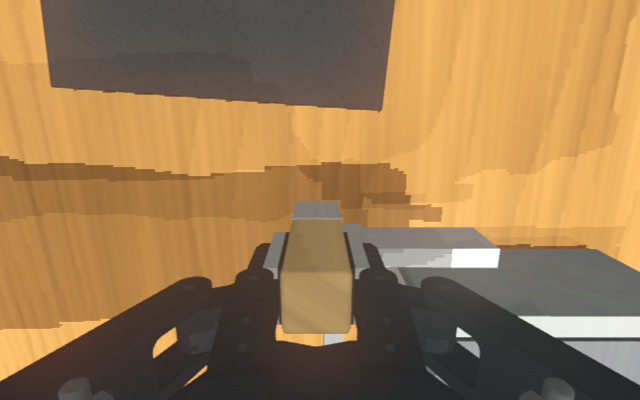

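View pics/s5.png

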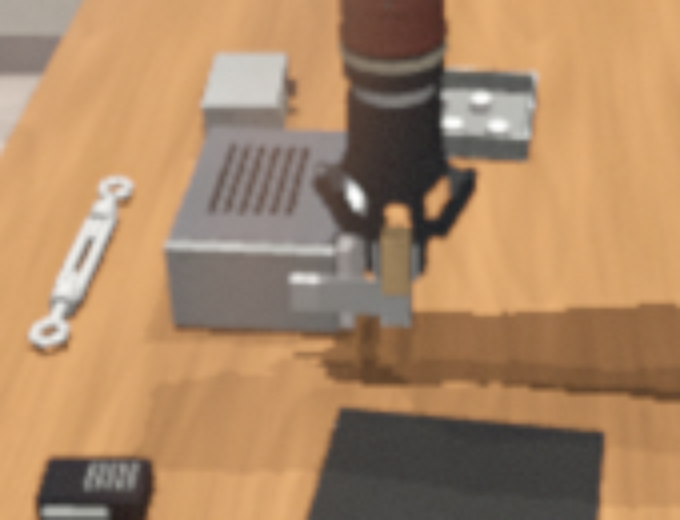

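Call:
carry_out --targets '[10,5,-5,0,0,0,0,10,5,-5,0,0,0,0,10,5,-5,0,0,0,0,10,4,-3,0,0,0,0,10,0,0,0,0,0,0,10,0,0,0,0,0,0]'

```text
time: 7.08
position: [519.2, 111.6, 105.3]
ee_rot: [-3.142, 0.0, -0.026]
force: [-0.6, -0.6, -3.5]
opening: 22.9
```

Call:
carry_out --targets '[10,1,0,0,0,0,0,10,0,0,0,0,0,0,10,0,0,0,0,0,0]'

```text
time: 7.33
position: [519.9, 112.0, 105.3]
ee_rot: [-3.142, -0.0, -0.025]
force: [-0.1, 0.3, -2.9]
opening: 23.3
```

Call:
carry_out --targets '[10,1,0,0,0,0,0,10,0,0,0,0,0,0,10,0,0,0,0,0,0]'

```text
time: 7.58
position: [521.0, 111.9, 105.3]
ee_rot: [3.142, -0.0, -0.025]
force: [-0.2, 0.1, -3.8]
opening: 23.2
```

Call:
carry_out --targets '[10,1,0,0,0,0,0,10,0,0,0,0,0,0,10,0,0,0,0,0,0]'

```text
time: 7.83
position: [522.0, 111.8, 105.3]
ee_rot: [3.142, -0.0, -0.025]
force: [0.1, -0.5, -3.8]
opening: 23.3
```

Call:
carry_out --targets '[10,1,0,0,0,0,0,10,0,0,0,0,0,0,10,0,0,0,0,0,0]'

```text
time: 8.08
position: [523.1, 111.8, 105.3]
ee_rot: [3.142, -0.0, -0.025]
force: [-0.5, 0.2, -4.0]
opening: 23.3
```

Call:
carry_out --targets '[10,0.7,0,0,0,0,0,10,0,0,0,0,0,0,10,0,0,0,0,0,0]'

```text
time: 8.33
position: [523.7, 111.8, 105.3]
ee_rot: [3.142, -0.0, -0.025]
force: [0.6, -0.4, -4.1]
opening: 23.5
```

Call:
carry_out --targets '[10,0.7,0,0,0,0,0,10,0,0,0,0,0,0,10,0,0,0,0,0,0]'

```text
time: 8.58
position: [524.4, 111.8, 105.3]
ee_rot: [3.142, -0.0, -0.025]
force: [0.4, 0.4, -3.5]
opening: 23.1
```

Call:
carry_out --targets '[10,0.7,0,0,0,0,0,10,0,0,0,0,0,0,10,0,0,0,0,0,0]'

```text
time: 8.83
position: [525.2, 111.8, 105.3]
ee_rot: [3.142, -0.0, -0.025]
force: [0.6, -0.0, -3.8]
opening: 23.1
```

Call:
carry_out --targets '[10,0.7,0,0,0,0,0,10,0,0,0,0,0,0,10,0,0,0,0,0,0]'

```text
time: 9.08
position: [525.9, 111.8, 105.4]
ee_rot: [-3.142, -0.0, -0.025]
force: [-0.3, 0.3, -3.0]
opening: 23.3
```

Call:
carry_out --targets '[10,0.7,0,0,0,0,0,10,0,0,0,0,0,0,10,0,0,0,0,0,0]'

```text
time: 9.33
position: [526.5, 111.8, 105.3]
ee_rot: [3.142, -0.0, -0.025]
force: [0.7, 0.3, -3.4]
opening: 23.1
```

```bash
python3 - <<'E'
from h import *
s=monitor.read_state();print(s['time'],s['position'],s['ee_rot'],s['opening'],s['force'],s['moment'])
E
```

```text
9.3333 [526.51356718 111.83184183 105.31435276] [ 3.14157050e+00 -3.97179674e-05 -2.50163585e-02] 23.059333909526035 [ 0.6930411   0.30686115 -3.43648792] [ 0.06370392  0.1109644  -0.03746355]
```

Call:
carry_out --targets '[10,0.7,0,0,0,0,0,10,0,0,0,0,0,0,10,0,0,0,0,0,0]'

```text
time: 9.58
position: [527.2, 111.8, 105.3]
ee_rot: [3.142, -0.0, -0.025]
force: [-0.2, -0.3, -4.8]
opening: 23.5
```

Call:
carry_out --targets '[10,0.7,0,0,0,0,0,10,0,0,0,0,0,0,10,0,0,0,0,0,0]'

```text
time: 9.83
position: [527.9, 111.8, 105.3]
ee_rot: [3.142, -0.0, -0.025]
force: [-0.6, -0.0, -3.9]
opening: 23.5
```

Call:
carry_out --targets '[10,0.7,0,0,0,0,0,10,0,0,0,0,0,0,10,0,0,0,0,0,0]'

```text
time: 10.08
position: [528.4, 111.9, 105.3]
ee_rot: [-3.142, 0.0, -0.025]
force: [-2.2, 1.0, -2.6]
opening: 23.1
```

Call:
carry_out --targets '[10,0.5,0,0,0,0,0,10,0,0,0,0,0,0,10,0,0,0,0,0,0]'

```text
time: 10.33
position: [528.5, 111.9, 105.2]
ee_rot: [3.142, 0.001, -0.025]
force: [-6.4, 0.2, -0.5]
opening: 23.4
```

```bash
python3 - <<'E'
from h import *
s=monitor.read_state();print(s['time'],s['position'],s['ee_rot'],s['opening'],s['force'],s['moment'])
E
```

```text
10.3333 [528.49585977 111.90093027 105.1536246 ] [ 3.14156650e+00  1.24709147e-03 -2.49854645e-02] 23.444528467900767 [-6.43749658  0.23438753 -0.48528866] [ 0.06557729  1.31156242 -0.16759862]
```

Call:
carry_out --targets '[10,-1.3,0,0,0,0,0,10,0,-3,0,0,0,0,10,0,0,0,0,0,0,10,0,0,0,0,0,0]'

```text
time: 10.67
position: [528.2, 108.6, 105.4]
ee_rot: [3.142, -0.001, -0.025]
force: [-0.3, -0.0, -4.4]
opening: 23.4
```

```bash
cat >> h.py <<'E'
def avg(n=6):
    L=[];
    for i in range(n):
        viewer.grab_frame('side'); s=monitor.read_state(); L.append(np.r_[s['force'],s['moment'],s['position'],s['ee_rot']])
    m=np.mean(L,0);print(s['time'],'F',m[:3].round(2),'M',m[3:6].round(3),'P',m[6:9].round(2),'yaw',m[11].round(4), 'sd',np.std(L,0)[:6].round(2))
E
python3 -c "from h import *;avg(6)"
```

```text
10.9667 F [-0.08 -0.24 -3.91] M [0.06  0.05  0.006] P [528.03 108.77 105.41] yaw -0.0251 sd [0.22 0.51 0.39 0.03 0.03 0.03]
```

Call:
carry_out --targets '[10,0,-1,0,0,0,0,10,0,0,0,0,0,0,10,0,0,0,0,0,0]'

```text
time: 11.22
position: [527.8, 107.8, 105.3]
ee_rot: [3.142, -0.0, -0.025]
force: [-0.1, -0.0, -4.2]
opening: 23.1
```

Call:
carry_out --targets '[10,0,-0.8,0,0,0,0,10,0,0,0,0,0,0,10,0,0,0,0,0,0]'

```text
time: 11.47
position: [527.8, 107.0, 105.4]
ee_rot: [3.142, -0.0, -0.025]
force: [-0.2, 1.1, -3.6]
opening: 23.5
```

Call:
carry_out --targets '[10,0,-0.6,0,0,0,0,10,0,0,0,0,0,0,10,0,0,0,0,0,0]'

```text
time: 11.72
position: [527.8, 106.4, 105.3]
ee_rot: [3.142, -0.0, -0.025]
force: [0.4, -0.4, -3.4]
opening: 23.3
```

Call:
carry_out --targets '[10,0,-0.6,0,0,0,0,10,0,0,0,0,0,0,10,0,0,0,0,0,0]'

```text
time: 11.97
position: [527.8, 105.8, 105.3]
ee_rot: [3.142, -0.0, -0.025]
force: [0.4, 0.1, -4.1]
opening: 23.3
```

Call:
carry_out --targets '[10,0,-0.6,0,0,0,0,10,0,0,0,0,0,0,10,0,0,0,0,0,0]'

```text
time: 12.22
position: [527.8, 105.2, 105.3]
ee_rot: [-3.142, -0.0, -0.025]
force: [-0.2, 1.1, -3.5]
opening: 23.3
```

Call:
carry_out --targets '[10,0,-0.6,0,0,0,0,10,0,0,0,0,0,0,10,0,0,0,0,0,0]'

```text
time: 12.47
position: [527.8, 105.1, 105.4]
ee_rot: [-3.141, -0.0, -0.025]
force: [0.2, 4.4, -3.3]
opening: 23.2
```

Call:
carry_out --targets '[10,0,-0.4,0,0,0,0,10,0,0,0,0,0,0,10,0,0,0,0,0,0]'

```text
time: 12.72
position: [527.7, 105.0, 105.4]
ee_rot: [-3.14, -0.0, -0.024]
force: [-0.7, 6.1, -2.4]
opening: 23.3
```

```bash
python3 -c "from h import *;avg(4)"
```

```text
12.9167 F [-0.57  6.76 -3.11] M [1.549 0.078 0.202] P [527.76 104.99 105.38] yaw -0.0243 sd [0.41 0.57 0.85 0.01 0.02 0.02]
```

Call:
carry_out --targets '[10,0,1.2,0,0,0,0,10,0.6,0,0,0,0,0,10,0.5,0,0,0,0,0,10,0,0,0,0,0,0,10,0,0,0,0,0,0]'

```text
time: 13.33
position: [528.3, 105.3, 105.2]
ee_rot: [3.141, 0.001, -0.025]
force: [-4.7, 1.1, 0.3]
opening: 23.5
```

```bash
python3 -c "from h import *;avg(4)"
```

```text
13.5333 F [-5.06  1.7  -0.13] M [ 0.306  1.243 -0.123] P [528.33 105.33 105.26] yaw -0.0252 sd [0.45 0.33 0.22 0.04 0.02 0.03]
```

Call:
carry_out --targets '[10,0,-0.6,0,0,0,0,10,0,-0.3,0,0,0,0,10,0,0,0,0,0,0,10,0,0,0,0,0,0]'

```text
time: 13.87
position: [528.3, 105.2, 105.3]
ee_rot: [-3.14, 0.001, -0.025]
force: [-4.6, 6.0, 0.5]
opening: 23.1
```

```bash
python3 -c "from h import *;avg(4)"
```

```text
14.0667 F [-4.71  6.28 -0.02] M [ 1.154  1.25  -0.126] P [528.29 105.2  105.3 ] yaw -0.0246 sd [0.59 0.23 0.16 0.02 0.04 0.01]
```

Call:
carry_out --targets '[10,0,-0.3,0,0,0,0,10,0,-0.2,0,0,0,0,10,0,0,0,0,0,0,10,0,0,0,0,0,0]'

```text
time: 14.4
position: [528.3, 105.1, 105.3]
ee_rot: [-3.139, 0.001, -0.024]
force: [-4.9, 8.2, 0.6]
opening: 23.5
```

```bash
python3 -c "from h import *;avg(4)"
```

```text
14.6 F [-4.53  8.89  0.4 ] M [ 1.678  1.222 -0.139] P [528.3  105.14 105.33] yaw -0.0244 sd [0.2  0.41 0.39 0.02 0.02 0.04]
```

Call:
carry_out --targets '[10,0,0,0,0,0,-0.005,10,0,0,0,0,0,0,10,0,0,0,0,0,0]'

```text
time: 14.85
position: [528.3, 105.1, 105.3]
ee_rot: [-3.139, 0.001, -0.029]
force: [-5.1, 7.6, 0.6]
opening: 23.1
```

```bash
python3 -c "from h import *;avg(4)"
```

```text
15.05 F [-4.46  8.04  0.19] M [1.667 1.138 0.297] P [528.3  105.14 105.3 ] yaw -0.0288 sd [0.47 0.48 0.53 0.02 0.03 0.03]
```

Call:
carry_out --targets '[10,0.2,0,0,0,0,0.002,10,0,0,0,0,0,0,10,0,0,0,0,0,0,10,0,0,0,0,0,0]'

```text
time: 15.38
position: [528.3, 105.1, 105.3]
ee_rot: [-3.139, 0.001, -0.027]
force: [-5.1, 7.3, 0.5]
opening: 23.4
```

```bash
python3 - <<'E'
from h import *
avg(4)
p=viewer.grab_frame('wrist');save(p['image'],'w6.png')
p=viewer.grab_frame('side');save(cv2.resize(p['image'][120:250,230:400],None,fx=4,fy=4,interpolation=cv2.INTER_CUBIC),'s6.png')
p=viewer.grab_frame('top');save(cv2.resize(p['image'][120:240,280:440],None,fx=4,fy=4,interpolation=cv2.INTER_CUBIC),'t6.png')
E
```

```text
15.5833 F [-6.37  7.57  1.3 ] M [1.644 1.362 0.147] P [528.29 105.14 105.29] yaw -0.0269 sd [0.24 0.51 0.42 0.02 0.02 0.01]
```

View pics/w6.png

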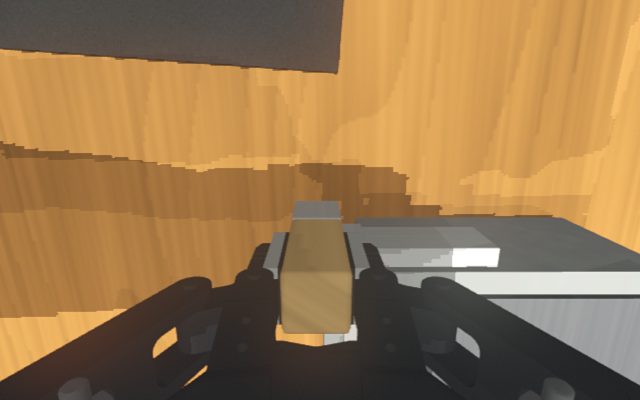

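View pics/s6.png

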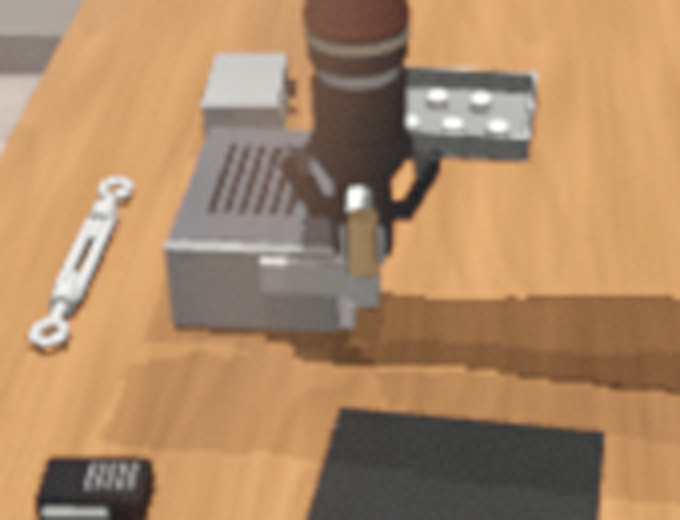

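Call:
carry_out --targets '[10,0,0,0,0,0,0,10,0,0,0,0,0,0,10,0,0,0,0,0,0,10,0,0,0,0,0,0,10,0,0,0,0,0,0,10,0,0,0,0,0,0,10,0,0,0,0,0,0,10,0,0,0,0,0,0,10,0,0,0,0,0,0,10,0,0,0,0,0,0,10,0,0,0,0,0,0,10,0,0,0,0,0,0,10,0,0,0,0,0,0,10,0,0,0,0,0,0,10,0,0,0,0,0,0,10,0,0,0,0,0,0,10,0,0,0,0,0,0,10,0,0,0,0,0,0,10,0,0,0,0,0,0,10,0,0,0,0,0,0]'

```text
time: 17.4
position: [528.3, 105.2, 105.3]
ee_rot: [-3.139, 0.001, -0.027]
force: [-5.2, 7.5, 0.4]
opening: 23.2
```

```bash
python3 -c "from h import *;avg(4)"
```

```text
17.6 F [-6.23  7.72  0.9 ] M [1.651 1.33  0.136] P [528.31 105.14 105.3 ] yaw -0.0269 sd [0.33 0.2  0.38 0.02 0.02 0.04]
```

Held steady for 2 s. There's time to spare, so I'll relieve the vertical rubbing a little and hold again for certainty.

Call:
carry_out --targets '[10,0,0,0.4,0,0,0,10,0,0,0,0,0,0,10,0,0,0,0,0,0]'

```text
time: 17.85
position: [528.3, 105.1, 105.3]
ee_rot: [-3.139, 0.002, -0.027]
force: [-3.8, 7.8, -1.8]
opening: 23.4
```

```bash
python3 -c "from h import *;avg(4)"
```

```text
18.05 F [-4.41  7.65 -1.95] M [1.657 1.075 0.17 ] P [528.31 105.1  105.36] yaw -0.027 sd [0.29 0.19 0.3  0.03 0.02 0.03]
```

Call:
carry_out --targets '[10,0.2,0,0.2,0,0,0,10,0,0,0,0,0,0,10,0,0,0,0,0,0,10,0,0,0,0,0,0,10,0,0,0,0,0,0,10,0,0,0,0,0,0,10,0,0,0,0,0,0,10,0,0,0,0,0,0,10,0,0,0,0,0,0,10,0,0,0,0,0,0,10,0,0,0,0,0,0,10,0,0,0,0,0,0,10,0,0,0,0,0,0,10,0,0,0,0,0,0,10,0,0,0,0,0,0,10,0,0,0,0,0,0,10,0,0,0,0,0,0,10,0,0,0,0,0,0,10,0,0,0,0,0,0,10,0,0,0,0,0,0]'

```text
time: 19.72
position: [528.3, 105.1, 105.4]
ee_rot: [-3.139, 0.002, -0.027]
force: [-5.2, 7.3, -2.6]
opening: 23.6
```

```bash
python3 -c "from h import *;avg(6)"
```

```text
20.0167 F [-5.    6.95 -3.26] M [1.67  1.114 0.171] P [528.32 105.09 105.38] yaw -0.027 sd [0.47 0.43 0.53 0.04 0.03 0.03]
```

Call:
carry_out --targets '[10,-2,2,0,0,0,0,10,-8,8,0,0,0,0,10,-15,15,0,0,0,0,10,-11,27,0,0,0,0,10,-11,27,0,0,0,0,10,-11,27,0,0,0,0,10,-11,27,0,0,0,0,10,-11,27,0,0,0,0,10,-11,27,0,0,0,0,10,-11,27,0,0,0,0,10,-11,27,0,0,0,0,10,0,0,-10,0,0,0,10,0,0,-15,0,0,0,10,0,0,-12,0,0,0,10,0,0,-8,0,0,0,10,0,0,0,0,0,0,10,0,0,0,0,0,0]'

```text
time: 21.43
position: [416.1, 344.5, 60.6]
ee_rot: [3.141, 0.001, -0.029]
force: [0.7, -0.5, -3.1]
opening: 23.2
```

```bash
python3 - <<'E'
from h import *
avg(2)
p=viewer.grab_frame('wrist');save(p['image'],'w7.png')
p=viewer.grab_frame('side');save(cv2.resize(p['image'][180:300,280:440],None,fx=4,fy=4,interpolation=cv2.INTER_CUBIC),'s7.png')
E
```

```text
21.5333 F [-0.01 -0.52 -3.3 ] M [ 0.079  0.082 -0.044] P [416.77 344.86  61.51] yaw -0.0287 sd [0.06 0.13 0.63 0.03 0.01 0.  ]
```

View pics/s7.png

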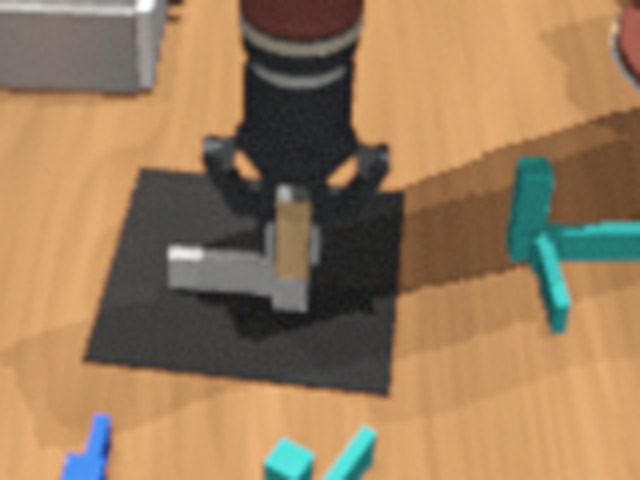

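View pics/w7.png

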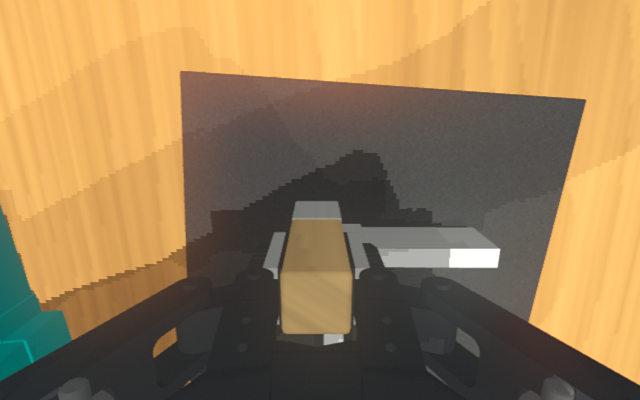

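The square is over the mat, clear of its edges, and unchanged in the grip. I'll lower it until it touches.

Call:
carry_out --targets '[10,0,0,-2,0,0,0,10,0,0,-1.5,0,0,0,10,0,0,0,0,0,0,10,0,0,0,0,0,0]'

```text
time: 21.97
position: [416.2, 345.0, 57.3]
ee_rot: [3.141, 0.0, -0.028]
force: [0.1, -1.3, -4.2]
opening: 23.1
```

Call:
carry_out --targets '[10,0,0,-1,0,0,0,10,0,0,0,0,0,0,10,0,0,0,0,0,0]'

```text
time: 22.22
position: [416.3, 345.0, 56.4]
ee_rot: [3.142, -0.0, -0.028]
force: [0.1, 0.6, -4.3]
opening: 23.4
```

Call:
carry_out --targets '[10,0,0,-0.6,0,0,0,10,0,0,0,0,0,0,10,0,0,0,0,0,0]'

```text
time: 22.47
position: [416.4, 345.1, 55.9]
ee_rot: [-3.142, -0.0, -0.028]
force: [0.0, 0.7, -3.2]
opening: 23.3
```

Call:
carry_out --targets '[10,0,0,-0.5,0,0,0,10,0,0,0,0,0,0,10,0,0,0,0,0,0]'

```text
time: 22.72
position: [416.5, 345.1, 55.8]
ee_rot: [-3.141, -0.0, -0.028]
force: [-2.1, 0.3, 2.7]
opening: 23.2
```

Call:
carry_out --targets '[10,0,0,-0.3,0,0,0,10,0,0,0,0,0,0,10,0,0,0,0,0,0]'

```text
time: 22.97
position: [416.5, 345.2, 55.8]
ee_rot: [-3.141, -0.001, -0.028]
force: [-3.0, -2.1, 7.1]
opening: 23.3
```

Call:
carry_out --targets '[28,0,0,0.4,0,0,0,32,0,0,0,0,0,0,40,0,0,0,0,0,0,50,0,0,0,0,0,0,60,0,0,0,0,0,0,70,0,0,0,0,0,0,80,0,0,0,0,0,0,80,0,0,0,0,0,0]' --newtons 20

```text
time: 23.63
position: [416.3, 345.0, 55.4]
ee_rot: [3.142, -0.0, -0.028]
force: [-0.4, 0.6, 1.0]
opening: 79.7
```

```bash
python3 - <<'E'
from h import *
avg(2)
p=viewer.grab_frame('wrist');save(p['image'],'w8.png')
E
```

```text
23.7333 F [-0.67  0.11 -0.59] M [0.024 0.005 0.029] P [416.31 345.04  55.42] yaw -0.028 sd [1.24 0.18 0.21 0.01 0.   0.03]
```

View pics/w8.png

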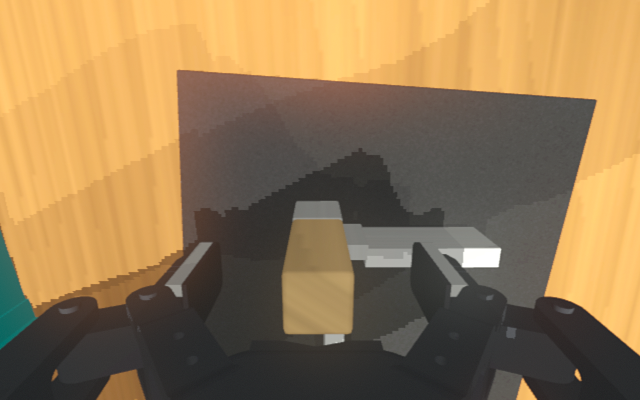

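The square is released and upright. Lifting straight up.

Call:
carry_out --targets '[80,0,0,10,0,0,0,80,0,0,25,0,0,0,80,0,0,30,0,0,0,80,0,0,30,0,0,0,80,0,0,30,0,0,0,80,0,0,30,0,0,0,80,0,0,20,0,0,0,80,0,0,0,0,0,0,80,0,0,0,0,0,0,80,0,0,0,0,0,0]'

```text
time: 24.62
position: [416.2, 344.9, 230.2]
ee_rot: [3.141, 0.0, -0.028]
force: [0.4, -0.1, -1.2]
opening: 80.0
```

```bash
python3 - <<'E'
from h import *
avg(2)
p=viewer.grab_frame('wrist');a=p['image']
q=viewer.grab_frame('side')['image']
save(cv2.resize(np.hstack([a,q]),(800,250),interpolation=cv2.INTER_AREA),'f1.png')
save(cv2.resize(q[180:300,280:440],None,fx=4,fy=4,interpolation=cv2.INTER_CUBIC),'f2.png')
E
```

```text
24.7167 F [ 0.86 -0.21  0.27] M [-0.004 -0.01   0.002] P [415.83 344.78 229.4 ] yaw -0.028 sd [0.11 0.29 0.32 0.02 0.03 0.01]
```

View pics/f1.png

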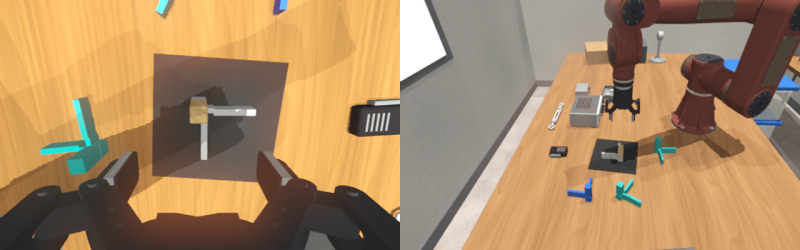

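View pics/f2.png

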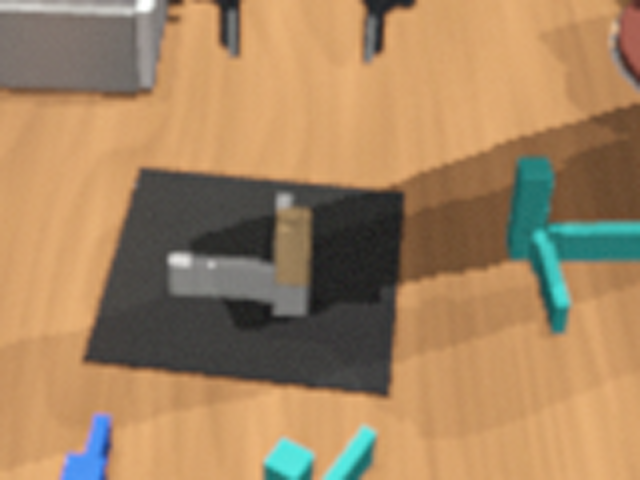

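The square stands upright on the mat with its whole outline inside it. The gripper is clear and nothing else has moved.

```bash
python3 -c "
from h import *
print(close_job())"
```

```text
the job is handed in; nothing more can be done
None
```

I took the pale-gripped steel square from the mat and felt for each panel separately. I then pressed the square around the front left corner on both panels at once. After that I set it back on the mat, let go, lifted clear and handed the job in at about 25 s of the 59 s allowed.

**Hold:** It was pressed for about 2 s, then for about 2 s more after I relieved the vertical rubbing. Averaged forces were 5–6 N on the front panel and 7–8 N on the side panel. The highest averaged reading at any point was about 9 N, well under 20 N.

**Flushness:** I judged this by force, moment and position, not by eye:
- The tool stopped at the same x and y where each panel had first been felt.
- A 0.3° turn swung the yaw moment from one sign to the other, which shows both blades were bearing.
- Friction leaves the exact split of force between the panels somewhat uncertain, and the forces were only sampled at intervals.

**Final check:** In the last pictures the square stands flat on its blades, wholly on the mat. The gripper is clear with force readings near zero, and the other goods look undisturbed. No check failed.

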